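# Set a vial stopper in the guarded bench press

### The job

Set the stopper of the vial in the bench press: push the shuttle by its blue tab until it is fully home against its stop, so that the vial stands under the ram, then reach down through the yellow-edged window in the guard's roof and press the red lever pad all the way down until the stopper sits on the vial, and let the lever come back up. Touch neither the guard nor the vial, lift nothing, do not work the lever before the shuttle is home, and leave the other things on the bench as they stand.

Things in the scene. Friction and masses are not known exactly. Their poses are not given: they have to be found in the camera images.
- press: White hand press fixed on the bench. Origin: on the bench surface, straight under the ram; x points from the front (operator) to the back, the way the shuttle is pushed, y to the operator's left, z up. In front a 66 mm wide, 10 mm thick tongue with two rails (channel 43 mm wide, rail tops 22 mm above the bench) runs from x = -200 mm; rails guide the shuttle along x.
- guard: Fixed guard over the press, same origin and axes as press: clear walls and a grey roof, x -45 to +45, y -63 to +123 mm, its top 143 mm above the bench (edging 1 mm more). The front wall is open for shuttle and vial at y -32 to +34 mm up to 100 mm above the bench. The robot must not touch it.
- window (a point): Centre of the window in the guard's roof, at the roof's top face; press frame [0, 75, 143] mm. The opening measures 60 mm along the press's x and 64 mm along its y, with a 4 mm yellow edging around it.
- lever_pad (a point): Centre of the top face of the red finger pad of the lever (pad 32 mm along x, 34 mm along y). With the lever up it lies centred under the window, 11 mm below the roof's top face (132 mm above the bench); all the way down it lies 30 mm lower and 4 mm to the right (-y), still within the window's outline.
- lever (a joint): Angle of the lever, rad: 0 = up (sprung up), 0.26 = down stop. It pivots 115 mm to the right (-y) of the pad's centre and drives the ram 40 mm per rad; the ram meets the stopper at 0.10 and has set it at 0.25. The pad takes 1 to 2 N at the top and about 6 N while setting the stopper; it springs back by itself.
- shuttle: Loose aluminium carrier lying in the channel, 40 mm wide, 0.3 kg, with a vial nest block (44 x 40 x 24 mm) and a blue upright push tab. Axes as press. Origin: under the vial's axis, at its underside (10 mm above the bench). Home: origin at x = 0 in the press frame, against the end stop; it starts 60 to 75 mm before that. It slides with 1 to 3 N.
- push_tab (a point): Centre of the front face (facing the operator, -x) of the blue push tab, 50 mm above the bench; the tab is 36 mm wide (y), 6 mm thick (x) and rises to 66 mm above the bench. 105 mm in front of the shuttle's origin.
- vial: Loose amber glass vial, 24 mm in diameter and 46 mm high, paper band, standing in the shuttle's nest. Origin: centre of its underside, 20 mm above the bench; z up.
- stopper (a joint): How far the grey stopper has been pushed into the vial, m: 0 = stands 6 mm proud of the vial's lip, 0.006 = fully seated. It stays where it is left.
- vial_block: Fixed white block with six holes, 74 x 110 x 30 mm, holding finished vials. Origin: centre of its underside.
- done_vial_0: Finished (stoppered) amber vial in the white block, 24 mm in diameter, 50 mm high; bystander. Origin: centre of its underside.
- done_vial_1: Finished vial like done_vial_0; bystander.
- done_vial_2: Finished vial like done_vial_0; bystander.
- dish: Petri dish lying flat, 59 mm in diameter, 15 mm high; bystander. Origin: centre of its underside.
- brown_vial: Brown vial with black cap, 23 mm in diameter, 57 mm high; bystander. Origin: centre of its underside.

How it is judged:
By the outcome, as a careful person would: the job done as asked, in the order asked, and still so for the second after the job is handed in, with the robot touching nothing.
It also fails if it takes over 48 s, if anything falls off the work surface, if the arm or the gripper's body presses on something with over 40 N, if the wrist force passes 120 N, or if a joint passes its speed limit or range.

### The arm

A 7-joint arm with a two-finger parallel gripper is mounted at the origin on a cart in front of the work surface, level with it; the furniture and walls round the work are solid. World frame = base frame: x ahead of the robot, y to its left, z up, the work surface at z = 0. Lengths are in mm, angles in rad, forces in N, time in s.
With the tool pointing down it reaches from about 425 to 1025 mm from the base axis. Payload 3.6 kg.
Tool frame: the origin (TCP) lies between the finger pads; the fingertips stand 8 mm ahead of it and the grasp point (between the pads) lies 11 mm behind it; z points along the fingers, y is the direction in which the jaws open and shut (so a half turn about z gives the same grasp; the last joint's range is limited). The gripper opens to 85 mm and grips with 20 to 120 N. Pads are 22 mm wide; open, the fingers measure 114 mm over their backs; the gripper's body (76 mm by 85 mm) begins 54 mm behind the grasp point. The pads swing forward as they close: fully open they stand 13 mm farther back than shut.
Start: joints at [1.181, 0.591, 0.048, 1.609, -0.033, 0.943, -0.034], TCP at [211.343, -693.516, 239.302] pointing down, gripper open.
Joint ranges: [-2.69, 2.69], [-0.47, 2.24], [-1.27, 1.36], [0.19, 2.51], [-1.53, 4.68], [0.08, 2.07], [-3.09, 3.09]. Speed limits (rad/s): [2.57, 2.57, 3.14, 3.14, 3.14, 3.14, 3.14].

### API

Orientations are given as a unit quaternion [x, y, z, w].
In Python, from rig import sensors, camera, camera_info, workorder gives the robot as it stands.
- The arm moves only by the tool arm_command, never from a script. Its argument "moves" is a list of rows, each a list of 3 entries, a list of its own where there are three numbers: the closure in counts, from 0 (fully open) to 255 (shut), then the shift along the tool's x, y, z in mm, then the turn, a rotation vector about the tool's x, y, z in degrees. In form: [[fingers, [dx, dy, dz], [ax, ay, az]], ...]. A call has 1 to 20 rows; each row shifts and turns the commanded pose from where the row before left it, along the tool's axes as they then stand; what a row does not reach is not made up. A row lasts 1/12 s, in which the tool goes at most 41.7 mm and 7.16 degrees, less where a joint would pass 70% of its speed; a pose out of reach is approached as far as the arm can. A call with a gripper value outside its range is refused whole. The fingers move at their own pace and stop on an object; "newtons" is the grip in N (left out, the last holds). Time passes only in rows, so rows that do not move let the fingers close. It gives the time, the measured TCP pose, the force and the opening at its end, in the units of the state.
- sensors.observe(): the state, without advancing time (a new reading comes with each control period).
- camera(name): name is "side" or "top"; returns the picture (400x640x3 uint8, red, green, blue); there is no depth.
- camera_info(name): a dict with "fx", "fy", "cx", "cy" (pixels), "k1" (the pictures are not rectified: a ray, as slopes to the right and down, at radius r is drawn at 1 + k1 r^2 times it, then the intrinsics apply), "R" (3x3) and "t" (3): a world point X has camera coordinates R X + t. Camera axes: x right, y down, z forward; pixel columns grow to the right and rows downward; lengths in mm; the calibration is good to about 2 mm. A picture is of the moment at which its call begins. camera_info takes no time and is no camera call.
- workorder.sign_off(): hands the job in, once; it reports no verdict.
The state is a dict: "time_s": time; "joints": joint angles; "joint_vel": joint speeds; "tau": joint torques, N m; "tcp_pos": TCP position; "ee_rot": TCP orientation; "contact_force": force on the tool from outside, world axes, zero at the start; "wrist_torque": the same for the moment, N m; "finger_gap": opening from 0.0 (shut) to 1.0 (fully open).
Only numpy, scipy, OpenCV 4.12 (cv2) and the standard library are available. Lean on these libraries where they do the work, as an engineer would, in place of code of your own. Each camera call takes 0.05 s, during which the arm holds its last target. There are 200 camera calls.

## Working session

There is one attempt and no reset: what is moved stays moved. The work goes in short steps, Python scripts to look and compute and a tool call to move; the robot and the scene stay as the last step left them, time stands still between calls to the robot, and variables do not carry over. Pictures are saved under pics/ and viewed, about 8 in all and at most 12, crops included, and the job is handed in when it is done.

Besides the shell and the picture viewer there is one more tool, called after "Call:" as a command line: name --argument value ..., lists and objects as JSON in quotes. arm_command: Moves the arm, as the interface text tells. Its arguments: {"type":"object","properties":{"moves":{"type":"array"},"newtons":{"type":"number"}},"required":["moves"]}

```bash
mkdir -p pics; ls
python3 - <<'E'
from rig import sensors, camera, camera_info
import cv2
for n in("side","top"):
    cv2.imwrite(f"pics/{n}0.png",camera(n)[:,:,::-1]); print(n,camera_info(n))
s=sensors.observe(); print(s)
E
```

```text
pics
side {'fx': 369.9960730995093, 'fy': 369.9960730995093, 'cx': 316.75620085203064, 'cy': 198.07481954467627, 'k1': -0.004128366288171117, 'R': array([[ 0.93645959, -0.35074022,  0.00497387],
       [-0.20746516, -0.56524432, -0.79840909],
       [ 0.28284563,  0.74664594, -0.60209483]]), 't': array([-578.5883924 ,   95.1243247 ,  942.35692558])}
top {'fx': 451.4270221444603, 'fy': 451.4270221444603, 'cx': 319.13701710614623, 'cy': 204.10871994310742, 'k1': -0.0650734130843256, 'R': array([[-0.01418112, -0.99967233, -0.02131008],
       [-0.99916483,  0.01498429, -0.03801478],
       [ 0.03832164,  0.02075319, -0.99904993]]), 't': array([-139.16663744,  546.58877775, 1346.28278216])}
{'time_s': 0.1, 'joints': array([ 1.18151447,  0.59202605,  0.04828383,  1.60970481, -0.0333351 ,
        0.94270428, -0.03371301]), 'joint_vel': array([-0.00012452, -0.00209256,  0.00084736, -0.00102681,  0.00019135,
        0.00081087,  0.00275961]), 'tau': array([ 5.24741627e-03, -5.49994755e+01,  1.55304875e+00, -1.98825073e+01,
        9.68485168e-03,  3.83326129e-03, -3.18881246e-05]), 'tcp_pos': array([ 211.14437379, -692.80242215,  238.25160612]), 'ee_rot': array([ 9.89078874e-01,  1.47383661e-01, -1.86951598e-04, -1.00165981e-03]), 'contact_force': array([-0.28271289,  0.40617112,  0.17412349]), 'wrist_torque': array([0.05181223, 0.00210843, 0.030347  ]), 'finger_gap': 0.9962607033641596}
```

View pics/side0.png

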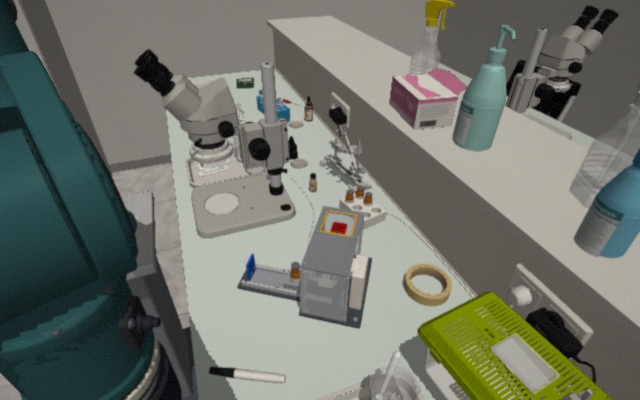

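View pics/top0.png

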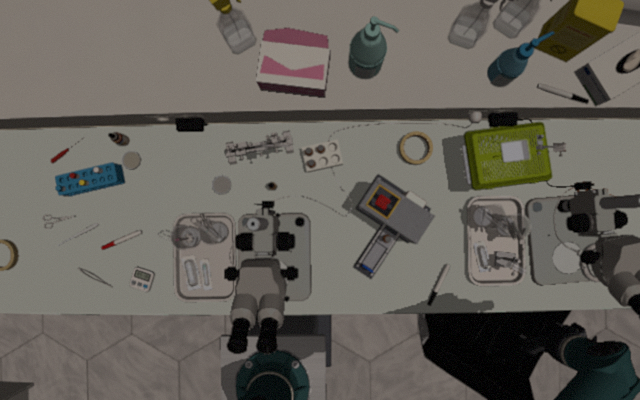

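The top view shows the press at about (390,210), tab near (365,270) and yellow window near (383,202). The side view shows the tab at (250,265) and the window at (340,222). I'll enlarge both.

Run:
```python
import cv2
a=cv2.imread("pics/top0.png")[165:285,335:445]; b=cv2.imread("pics/side0.png")[195:335,230:390]
cv2.imwrite("pics/c_top.png",cv2.convertScaleAbs(cv2.resize(a,None,fx=5,fy=5,interpolation=cv2.INTER_CUBIC),alpha=1.5))
cv2.imwrite("pics/c_side.png",cv2.resize(b,None,fx=4,fy=4,interpolation=cv2.INTER_CUBIC))
```

```text
(no output)
```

View pics/c_top.png

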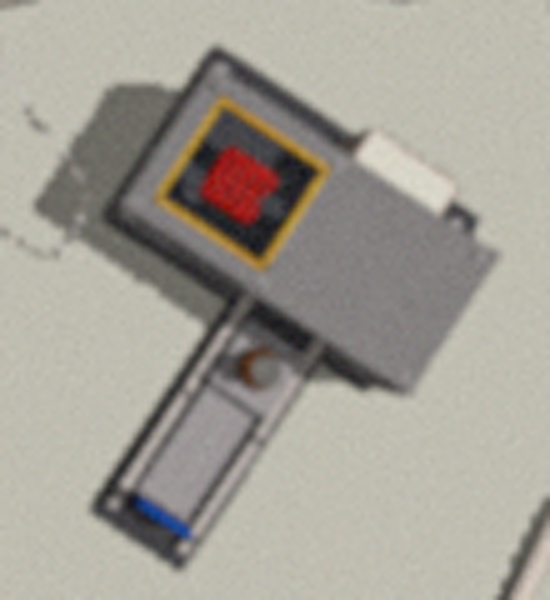

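View pics/c_side.png

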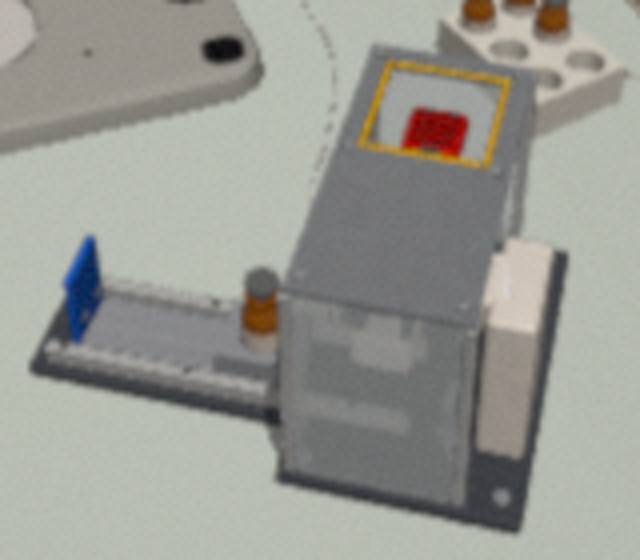

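The top crop shows the window edging corners at crop px (225,97), (330,170), (266,270), (157,200), and the tab top from (137,500) to (190,535). The side crop shows the window corners at (388,60), (515,78), (493,167), (360,148) and the tab at (66..100, 236..340). Next I'll fit the pose.

```bash
cat > h.py <<'E'
import numpy as np
from rig import camera_info
from scipy.optimize import least_squares
CI={n:camera_info(n) for n in("side","top")}
def proj(n,X):
    c=CI[n]; p=np.asarray(X)@c["R"].T+c["t"]; s=p[...,:2]/p[...,2:]
    s=s*(1+c["k1"]*(s**2).sum(-1,keepdims=True)); return s*c["fx"]+[c["cx"],c["cy"]]
def P2W(q,X):
    c,s=np.cos(q[2]),np.sin(q[2]); X=np.asarray(X,float)
    return np.stack([q[0]+c*X[...,0]-s*X[...,1],q[1]+s*X[...,0]+c*X[...,1],X[...,2]],-1)
E
python3 - <<'E'
from h import *
cr=lambda n,l:np.array(l)/(5 if n=="top" else 4)+([335,165] if n=="top" else [230,195])-0.4
W=[[34,111,144],[34,39,144],[-34,39,144],[-34,111,144]]
obs=[("top",W,cr("top",[(225,97),(330,170),(266,270),(157,200)])),
("side",W,cr("side",[(515,78),(493,167),(360,148),(388,60)])),
("top",[[45,-63,143],[-45,-63,143]],cr("top",[(497,255),(408,392)])),
("side",[[-45,-63,143],[45,-63,143],[45,123,143],[-45,123,143]],cr("side",[(283,290),(475,325),(538,70),(374,46)]))]
# shuttle px: tab centre x=-105-s+3, top z66 ; side tab top edge corners (y +-18)
def res(q,parts=False):
    r=[proj(n,P2W(q,X))-o for n,X,o in obs]
    s=q[3]; T=[[-102-s,18,66],[-102-s,-18,66]]
    r.append(proj("top",P2W(q,T))-cr("top",[(139,500),(190,534)]))
    r.append(proj("side",P2W(q,T))-cr("side",[(93,237),(68,268)]))
    return r if parts else np.concatenate(r).ravel()
f=least_squares(res,[650,-150,-0.55,65],loss="soft_l1"); q=f.x; print(q,np.degrees(q[2]))
for r in res(q,True): print(r.round(1).tolist())
pt=lambda X:P2W(q,X).round(1)
print("tab",pt([-105-q[3],0,50]),"win",pt([0,75,143]), "tabhome",pt([-105,0,50]))
E
```

```text
[ 502.63822194 -385.45177707   37.09306469   74.60206334] 2125.2760560589504
[[-0.2, -0.9], [1.0, -0.7], [-0.1, 0.2], [-0.6, -0.7]]
[[-0.3, 0.0], [-0.5, 0.1], [-0.6, -0.9], [0.4, -0.5]]
[[1.2, -0.0], [0.7, 0.3]]
[[-0.7, -0.4], [0.2, 0.4], [-0.1, -0.3], [0.3, -0.7]]
[[0.2, -0.1], [0.4, 0.1]]
[[-0.0, -1.2], [-0.3, 3.0]]
tab [ 355.  -283.1   50. ] win [ 545.4 -323.8  143. ] tabhome [ 416.3 -325.6   50. ]
```

Call:
arm_command --moves '[[255,[0,0,0],[0,0,6.46]],[255,[0,0,0],[0,0,6.46]],[255,[0,0,0],[0,0,6.46]],[255,[0,0,0],[0,0,6.46]],[255,[0,0,0],[0,0,6.46]],[255,[0,0,0],[0,0,6.46]],[255,[0,0,0],[0,0,6.46]],[255,[0,0,0],[0,0,6.46]],[255,[-3,-35,0],[0,0,0]],[255,[-3,-35,0],[0,0,0]],[255,[-3,-35,0],[0,0,0]],[255,[-3,-35,0],[0,0,0]],[255,[-3,-35,0],[0,0,0]],[255,[-3,-35,0],[0,0,0]],[255,[-3,-35,0],[0,0,0]],[255,[-3,-35,0],[0,0,0]],[255,[-3,-35,0],[0,0,0]],[255,[-3,-35,0],[0,0,0]],[255,[-3,-35,0],[0,0,0]],[255,[-3,-35,0],[0,0,0]]]' --newtons 40

```text
time_s: 1.77
tcp_pos: [421.4, -326.0, 239.1]
ee_rot: [0.954, -0.298, -0.0, -0.0]
contact_force: [0.4, -0.3, -0.6]
finger_gap: 0.001
```

```bash
cat >> h.py <<'E'
Q=np.array([502.64,-385.45,-0.6060])
def st():
    from rig import sensors
    from scipy.spatial.transform import Rotation as Ro
    s=sensors.observe(); p=s["tcp_pos"]; c,n=np.cos(Q[2]),np.sin(Q[2]); d=p-[Q[0],Q[1],0]
    R=Ro.from_quat(s["ee_rot"]).as_matrix()
    print("t",round(s["time_s"],2),"world",p.round(1),"press",np.round([c*d[0]+n*d[1],-n*d[0]+c*d[1],p[2]],1),"toolx yaw",np.degrees(np.arctan2(R[1,0],R[0,0])).round(2),"tz",R[:,2].round(3),"F",s["contact_force"].round(1),"gap",round(s["finger_gap"],3),"j",s["joints"].round(2))
E
python3 -c "
import h;h.st()"
```

```text
t 1.77 world [ 421.4 -326.   239.1] press [-100.7    2.6  239.1] toolx yaw -34.73 tz [-0.001  0.    -1.   ] F [ 0.4 -0.3 -0.6] gap 0.001 j [ 0.36  0.36  0.28  2.05 -0.14  0.75 -1.45]
```

Call:
arm_command --moves '[[255,[-20,0.5,0],[0,0,0]],[255,[-20,0.5,0],[0,0,0]],[255,[-20,0.5,0],[0,0,0]],[255,[-20,0.5,0],[0,0,0]],[255,[-20,0.6,0],[0,0,0]],[255,[0,0,25],[0,0,0]],[255,[0,0,30],[0,0,0]],[255,[0,0,30],[0,0,0]],[255,[0,0,30],[0,0,0]],[255,[0,0,25],[0,0,0]],[255,[0,0,10],[0,0,0]],[255,[0,0,0],[0,0,0]]]'

```text
time_s: 2.77
tcp_pos: [336.0, -272.0, 87.0]
ee_rot: [0.954, -0.298, -0.003, -0.001]
contact_force: [-0.2, 0.8, -0.3]
finger_gap: 0.0
```

Run:
```python
import h,cv2,numpy as np
from rig import camera
h.st()
a=camera("top")[185:305,335:435,::-1]; b=camera("side")[195:335,200:360,::-1]
a=cv2.resize(a,(500,600),interpolation=cv2.INTER_CUBIC);a=cv2.convertScaleAbs(a,alpha=1.5)
b=cv2.resize(b,(640,560),interpolation=cv2.INTER_CUBIC)
b=cv2.resize(b[:,:300],None,fx=1,fy=1); b=cv2.copyMakeBorder(b,0,40,0,0,0)
cv2.imwrite("pics/c2.png",np.hstack([a,b]))
```

```text
t 2.77 world [ 336. -272.   87.] press [-201.6   -1.7   87. ] toolx yaw -34.73 tz [-0.004  0.003 -1.   ] F [-0.2  0.8 -0.3] gap 0.0 j [ 0.47  0.53  0.14  2.36 -0.26  0.27 -1.33]
```

View pics/c2.png

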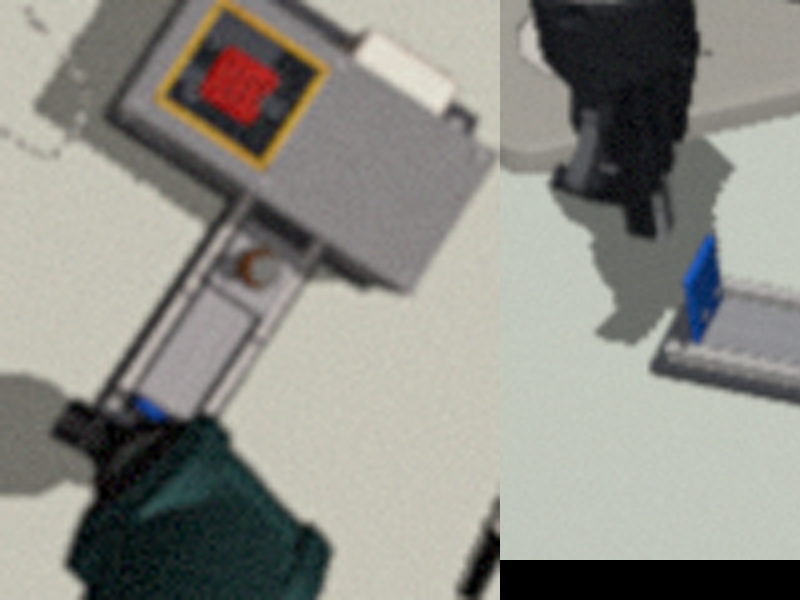

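The top crop shows the gripper just in front of the tab, whose visible blue end is at (150,408). The side crop shows the closed fingertips at (640,235), in front of and above the tab at (705,240). The standoff is consistent, so I'll lower the tool.

Call:
arm_command --moves '[[255,[0,-0.5,12],[0,0,0]],[255,[0,-0.5,12],[0,0,0]],[255,[0,-0.5,12],[0,0,0]],[255,[0,0,6],[0,0,0]],[255,[0,0,0],[0,0,0]]]'

```text
time_s: 3.28
tcp_pos: [338.5, -271.9, 47.4]
ee_rot: [0.954, -0.298, 0.0, 0.0]
contact_force: [-0.4, 0.7, -0.2]
finger_gap: -0.0
```

```bash
python3 -c "
import h;h.st()"
```

```text
t 3.28 world [ 338.5 -271.9   47.4] press [-199.6   -0.2   47.4] toolx yaw -34.73 tz [ 0. -0. -1.] F [-0.4  0.7 -0.2] gap -0.0 j [ 0.51  0.61  0.08  2.37 -0.29  0.17 -1.31]
```

Call:
arm_command --moves '[[255,[2,0,0],[0,0,0]],[255,[2,0,0],[0,0,0]],[255,[2,0,0],[0,0,0]],[255,[2,0,0],[0,0,0]],[255,[2,0,0],[0,0,0]],[255,[3,0,0],[0,0,0]],[255,[4,0,0],[0,0,0]],[255,[4,0,0],[0,0,0]],[255,[4,0,0],[0,0,0]],[255,[4,0,0],[0,0,0]],[255,[4,0,0],[0,0,0]],[255,[4,0,0],[0,0,0]],[255,[4,0,0],[0,0,0]],[255,[4,0,0],[0,0,0]],[255,[4,0,0],[0,0,0]],[255,[4,0,0],[0,0,0]],[255,[4,0,0],[0,0,0]],[255,[3,0,0],[0,0,0]],[255,[3,0,0],[0,0,0]],[255,[2,0,0],[0,0,0]]]'

```text
time_s: 4.95
tcp_pos: [392.0, -309.0, 47.3]
ee_rot: [0.954, -0.298, 0.0, 0.0]
contact_force: [-0.0, 0.9, -0.6]
finger_gap: 0.0
```

```bash
python3 -c "
import h;h.st()"
```

```text
t 4.95 world [ 392.  -309.    47.3] press [-134.4   -0.2   47.3] toolx yaw -34.73 tz [ 0. -0. -1.] F [-0.   0.9 -0.6] gap 0.0 j [ 0.49  0.64  0.12  2.23 -0.28  0.28 -1.33]
```

Run:
```python
import cv2
from rig import camera
cv2.imwrite("pics/c3.png",cv2.resize(camera("side")[195:335,200:360,::-1],(640,560),interpolation=cv2.INTER_CUBIC))
```

```text
(no output)
```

View pics/c3.png

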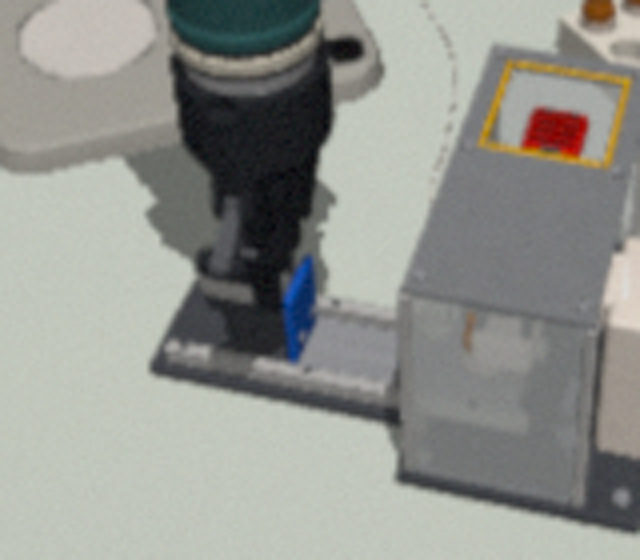

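The side crop shows the tab at (300,310), moved along with the fingers touching it, and the vial inside the guard. I'll keep pushing to the stop.

Call:
arm_command --moves '[[255,[2,0,0],[0,0,0]],[255,[2,0,0],[0,0,0]],[255,[2,0,0],[0,0,0]],[255,[2,0,0],[0,0,0]],[255,[2,0,0],[0,0,0]],[255,[2,0,0],[0,0,0]],[255,[1,0,0],[0,0,0]],[255,[1,0,0],[0,0,0]],[255,[0,0,0],[0,0,0]]]'

```text
time_s: 5.75
tcp_pos: [403.2, -316.8, 47.3]
ee_rot: [0.954, -0.298, 0.0, 0.0]
contact_force: [-1.5, 0.6, 2.1]
finger_gap: 0.001
```

```bash
python3 -c "
import h;h.st()"
```

```text
t 5.75 world [ 403.2 -316.8   47.3] press [-120.8   -0.2   47.3] toolx yaw -34.73 tz [ 0. -0. -1.] F [-1.5  0.6  2.1] gap 0.001 j [ 0.48  0.65  0.13  2.2  -0.27  0.3  -1.33]
```

Call:
arm_command --moves '[[255,[1,0,0],[0,0,0]],[255,[1,0,0],[0,0,0]],[255,[1,0,0],[0,0,0]],[255,[1,0,0],[0,0,0]],[255,[0,0,0],[0,0,0]]]'

```text
time_s: 6.17
tcp_pos: [407.2, -319.6, 47.3]
ee_rot: [0.954, -0.298, 0.001, 0.0]
contact_force: [-1.6, -0.5, -0.4]
finger_gap: 0.0
```

Call:
arm_command --moves '[[255,[1,0,0],[0,0,0]],[255,[1,0,0],[0,0,0]],[255,[0,0,0],[0,0,0]]]'

```text
time_s: 6.42
tcp_pos: [407.7, -319.9, 47.3]
ee_rot: [0.954, -0.298, -0.001, -0.0]
contact_force: [-2.8, 1.9, 3.1]
finger_gap: -0.003
```

Call:
arm_command --moves '[[255,[1,0,0],[0,0,0]],[255,[0,0,0],[0,0,0]]]'

```text
time_s: 6.58
tcp_pos: [407.6, -319.9, 47.2]
ee_rot: [0.954, -0.299, -0.001, -0.001]
contact_force: [-4.2, 2.4, 3.2]
finger_gap: 0.002
```

Call:
arm_command --moves '[[255,[1.5,0,0],[0,0,0]],[255,[1.5,0,0],[0,0,0]],[255,[0,0,0],[0,0,0]],[255,[0,0,0],[0,0,0]]]'

```text
time_s: 6.92
tcp_pos: [407.7, -319.8, 46.9]
ee_rot: [0.954, -0.299, -0.004, -0.002]
contact_force: [-7.7, 5.1, 6.2]
finger_gap: 0.003
```

```bash
python3 -c "
import h;h.st()"
```

```text
t 6.92 world [ 407.7 -319.8   46.9] press [-115.4   -0.2   46.9] toolx yaw -34.75 tz [-0.007  0.006 -1.   ] F [-7.7  5.1  6.2] gap 0.003 j [ 0.48  0.66  0.14  2.19 -0.27  0.32 -1.33]
```

Firm stop: three more mm commanded gave no travel, force rose to about 9 N, and the tab is where "home" predicts. I'll back off and rise.

Call:
arm_command --moves '[[255,[-3,0,0],[0,0,0]],[255,[-4,0,0],[0,0,0]],[255,[-6,0,0],[0,0,0]],[255,[-10,0,0],[0,0,0]],[255,[0,0,-15],[0,0,0]],[255,[0,0,-30],[0,0,0]],[255,[0,0,-30],[0,0,0]],[255,[0,0,-30],[0,0,0]],[255,[0,0,-30],[0,0,0]],[255,[0,0,-30],[0,0,0]],[255,[0,0,-15],[0,0,0]],[255,[17,-10,0],[0,0,0]],[255,[20,-12,0],[0,0,0]],[255,[20,-10,0],[0,0,0]],[255,[20,-10,0],[0,0,0]],[255,[20,-10,0],[0,0,0]],[255,[20,-10,0],[0,0,0]],[255,[17,-10,0],[0,0,0]],[255,[0,0,0],[0,0,0]]]'

```text
time_s: 8.5
tcp_pos: [548.9, -325.9, 227.3]
ee_rot: [0.955, -0.297, 0.003, -0.0]
contact_force: [-0.3, 0.1, -0.7]
finger_gap: 0.001
```

Run:
```python
import h,cv2,numpy as np
from rig import camera
h.st()
a=camera("top")[165:285,335:435,::-1]; b=camera("side")[150:300,225:385,::-1]
a=cv2.convertScaleAbs(cv2.resize(a,(400,480),interpolation=cv2.INTER_CUBIC),alpha=1.5)
b=cv2.resize(b,(400,375),interpolation=cv2.INTER_CUBIC);b=cv2.copyMakeBorder(b,0,105,0,0,0)
cv2.imwrite("pics/c4.png",np.hstack([a,b]))
```

```text
t 8.5 world [ 548.9 -325.9  227.3] press [  4.1  75.3 227.3] toolx yaw -34.51 tz [ 0.006 -0.002 -1.   ] F [-0.3  0.1 -0.7] gap 0.001 j [ 0.28  0.5   0.27  1.84 -0.18  0.82 -1.54]
```

View pics/c4.png

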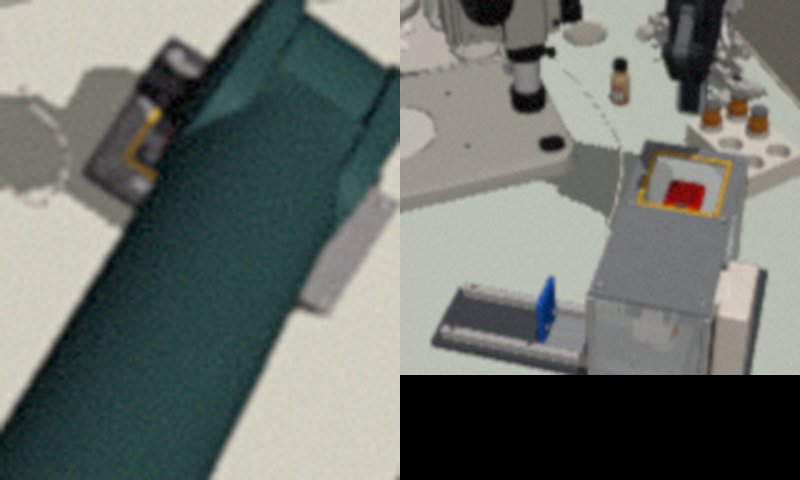

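The side crop shows the tab home at (545,310) with the vial in the guard. The fingertips are at about (690,112) above the window, whose centre is near (688,185). I'll check the tip projection, recentre and go down above the roof.

Call:
arm_command --moves '[[255,[-2,1.4,20],[0,0,0]],[255,[-2,1.4,25],[0,0,0]],[255,[0,0,13],[0,0,0]],[255,[0,0,0],[0,0,0]],[255,[0,0,0],[0,0,0]]]'

```text
time_s: 9.02
tcp_pos: [537.5, -326.5, 168.9]
ee_rot: [0.954, -0.299, -0.001, -0.0]
contact_force: [0.4, -0.4, 0.1]
finger_gap: -0.0
```

Run:
```python
import h,cv2,numpy as np
from rig import camera,sensors
h.st()
p=sensors.observe()["tcp_pos"]-[0,0,8]
print("tip crop px",(h.proj("side",p)-[300,150])*8, "pad",(h.proj("side",h.P2W(h.Q,[0,75,132]))-[300,150])*8)
b=camera("side")[150:225,300:380,::-1]
cv2.imwrite("pics/c5.png",cv2.resize(b,(640,600),interpolation=cv2.INTER_CUBIC))
```

```text
t 9.02 world [ 537.5 -326.5  168.9] press [ -4.9  68.4 168.9] toolx yaw -34.77 tz [-0.002  0.001 -1.   ] F [ 0.4 -0.4  0.1] gap -0.0 j [ 0.3   0.57  0.25  1.89 -0.21  0.71 -1.51]
tip crop px [291.40302638 540.47406141] pad [310.96967672 612.19119261]
```

View pics/c5.png

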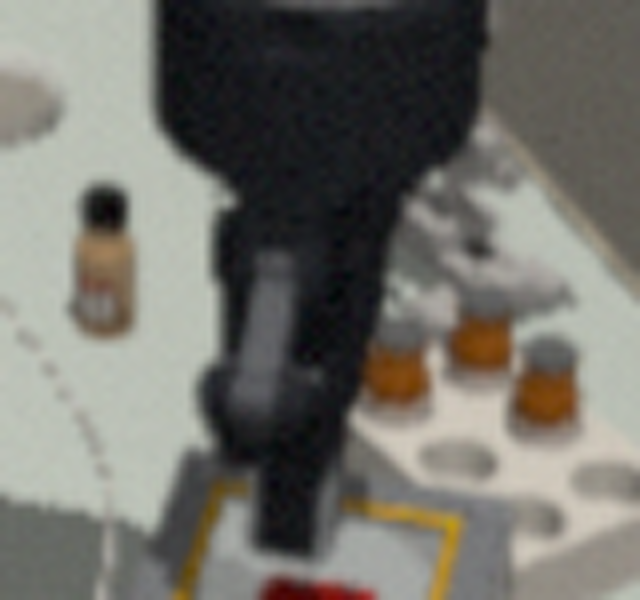

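The close view shows the fingertips at (290,545), over the red pad's front-right part, inside the yellow edging. The knuckles are well above the roof. I'll recentre.

Call:
arm_command --moves '[[255,[2.5,-2,0],[0,0,0]],[255,[2.5,-2,0],[0,0,0]],[255,[0,0,0],[0,0,0]],[255,[0,0,0],[0,0,0]]]'

```text
time_s: 9.4
tcp_pos: [546.1, -326.2, 170.0]
ee_rot: [0.955, -0.298, 0.001, 0.0]
contact_force: [0.8, 0.0, 0.6]
finger_gap: 0.001
```

```bash
python3 -c "
import h;h.st()"
```

```text
t 9.4 world [ 546.1 -326.2  170. ] press [  1.9  73.5 170. ] toolx yaw -34.69 tz [ 0.002 -0.001 -1.   ] F [0.8 0.  0.6] gap 0.001 j [ 0.29  0.57  0.25  1.88 -0.21  0.71 -1.51]
```

Call:
arm_command --moves '[[255,[0,0,3],[0,0,0]],[255,[0,0,3],[0,0,0]],[255,[0,0,3],[0,0,0]],[255,[0,0,3],[0,0,0]],[255,[0,0,3],[0,0,0]],[255,[0,0,3],[0,0,0]],[255,[0,0,3],[0,0,0]],[255,[0,0,3],[0,0,0]],[255,[0,0,0],[0,0,0]]]'

```text
time_s: 10.15
tcp_pos: [544.7, -325.8, 144.5]
ee_rot: [0.954, -0.298, -0.001, -0.0]
contact_force: [-0.7, 0.2, -0.4]
finger_gap: -0.001
```

```bash
python3 -c "
import h;h.st()"
```

```text
t 10.15 world [ 544.7 -325.8  144.5] press [  0.6  73.  144.5] toolx yaw -34.73 tz [-0.001  0.001 -1.   ] F [-0.7  0.2 -0.4] gap -0.001 j [ 0.3   0.61  0.24  1.9  -0.22  0.67 -1.5 ]
```

Call:
arm_command --moves '[[255,[0,0,2],[0,0,0]],[255,[0,0,2],[0,0,0]],[255,[0,0,2],[0,0,0]],[255,[0,0,2],[0,0,0]],[255,[0,0,2],[0,0,0]],[255,[0,0,2],[0,0,0]],[255,[0,0,2],[0,0,0]],[255,[0,0,2],[0,0,0]],[255,[0,0,2],[0,0,0]],[255,[0,0,2],[0,0,0]],[255,[0,0,0],[0,0,0]]]'

```text
time_s: 11.07
tcp_pos: [545.2, -326.4, 125.5]
ee_rot: [0.954, -0.299, 0.0, 0.0]
contact_force: [-1.9, 0.1, 4.7]
finger_gap: 0.0
```

Call:
arm_command --moves '[[255,[0,0,2],[0,0,0]],[255,[0,0,2],[0,0,0]],[255,[0,0,2],[0,0,0]],[255,[0,0,2],[0,0,0]],[255,[0,0,0],[0,0,0]]]'

```text
time_s: 11.48
tcp_pos: [544.8, -327.1, 117.7]
ee_rot: [0.954, -0.299, 0.0, 0.001]
contact_force: [-1.2, 0.3, 5.5]
finger_gap: 0.001
```

```bash
python3 -c "
import h;h.st()"
```

```text
t 11.48 world [ 544.8 -327.1  117.7] press [  1.4  72.  117.7] toolx yaw -34.76 tz [-0.    -0.001 -1.   ] F [-1.2  0.3  5.5] gap 0.001 j [ 0.31  0.64  0.22  1.91 -0.23  0.62 -1.49]
```

Call:
arm_command --moves '[[255,[0,0,1],[0,0,0]],[255,[0,0,1],[0,0,0]],[255,[0,0,1],[0,0,0]],[255,[0,0,1],[0,0,0]],[255,[0,0,0],[0,0,0]]]'

```text
time_s: 11.9
tcp_pos: [544.4, -327.5, 113.9]
ee_rot: [0.954, -0.299, 0.0, 0.001]
contact_force: [-2.1, -1.5, 5.9]
finger_gap: -0.005
```

Call:
arm_command --moves '[[255,[0,0,1],[0,0,0]],[255,[0,0,1],[0,0,0]],[255,[0,0,1],[0,0,0]],[255,[0,0,0],[0,0,0]]]'

```text
time_s: 12.23
tcp_pos: [544.3, -327.9, 112.0]
ee_rot: [0.954, -0.299, 0.0, 0.001]
contact_force: [-3.9, -0.0, 13.4]
finger_gap: 0.001
```

Call:
arm_command --moves '[[255,[0,0,1],[0,0,0]],[255,[0,0,1],[0,0,0]],[255,[0,0,0],[0,0,0]]]'

```text
time_s: 12.48
tcp_pos: [544.3, -328.0, 111.5]
ee_rot: [0.954, -0.299, 0.0, 0.001]
contact_force: [-6.1, 1.7, 20.1]
finger_gap: 0.001
```

```bash
python3 -c "
import h;h.st()"
```

```text
t 12.48 world [ 544.3 -328.   111.5] press [  1.5  70.9 111.5] toolx yaw -34.82 tz [-0.    -0.001 -1.   ] F [-6.1  1.7 20.1] gap 0.001 j [ 0.32  0.65  0.22  1.91 -0.23  0.6  -1.49]
```

The lever is on its down stop: force went from 6 to 20 N with 0.5 mm of travel, tip at 103.5 mm. I'll hold, then rise.

Call:
arm_command --moves '[[255,[0,0,0.5],[0,0,0]],[255,[0,0,0],[0,0,0]],[255,[0,0,0],[0,0,0]],[255,[0,0,-3],[0,0,0]],[255,[0,0,-3],[0,0,0]],[255,[0,0,-4],[0,0,0]],[255,[0,0,-4],[0,0,0]],[255,[0,0,-4],[0,0,0]],[255,[0,0,-4],[0,0,0]],[255,[0,0,-4],[0,0,0]],[255,[0,0,-4],[0,0,0]],[255,[0,0,-4],[0,0,0]],[255,[0,0,-6],[0,0,0]],[255,[0,0,-10],[0,0,0]],[255,[0,0,-15],[0,0,0]],[255,[0,0,-20],[0,0,0]],[255,[0,0,-20],[0,0,0]],[255,[0,0,-20],[0,0,0]],[255,[0,0,0],[0,0,0]],[255,[0,0,0],[0,0,0]]]'

```text
time_s: 14.15
tcp_pos: [545.6, -326.4, 234.3]
ee_rot: [0.954, -0.298, 0.001, 0.0]
contact_force: [0.0, 0.1, 0.0]
finger_gap: 0.004
```

Run:
```python
import h,cv2,numpy as np
from rig import camera,sensors
h.st()
b=camera("side")[195:335,230:390,::-1]
cv2.imwrite("pics/c6.png",cv2.resize(b,(640,560),interpolation=cv2.INTER_CUBIC))
f=lambda X:(h.proj("side",h.P2W(h.Q,X))-[230,195])*4
print("home tab top crop px",f([[-102,18,66],[-102,-18,66]]).round(0).tolist())
```

```text
t 14.15 world [ 545.6 -326.4  234.3] press [  1.7  73.  234.3] toolx yaw -34.73 tz [ 0.002 -0.001 -1.   ] F [0.  0.1 0. ] gap 0.004 j [ 0.27  0.5   0.28  1.83 -0.18  0.83 -1.54]
home tab top crop px [[222.0, 256.0], [200.0, 305.0]]
```

View pics/c6.png

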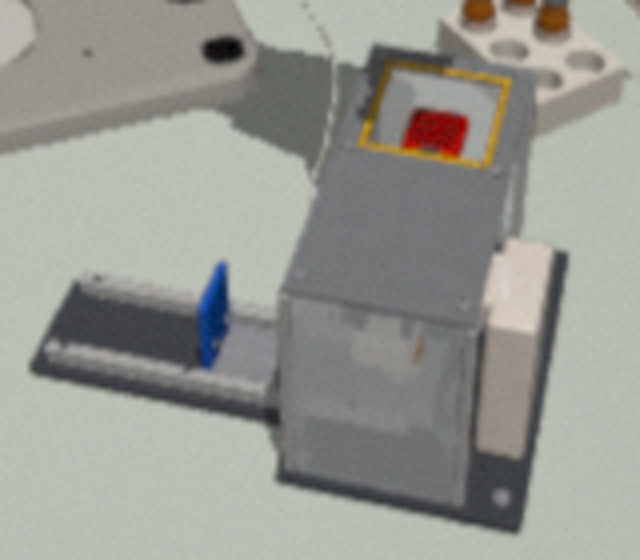

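The tab's top edge runs from (224,262) to (203,295), which matches the home prediction within the earlier residuals. The lever pad is back at its original image position (437,132), and the tool is clear.

```bash
python3 -c "
from rig import workorder; print(workorder.sign_off())"
```

```text
the job is handed in; nothing more can be done
None
```

I pushed the shuttle home first, then pressed the lever all the way down once, let it come back up, and handed the job in at about 14 s of the 48 s. I couldn't see the stopper itself inside the guard, so that it is seated is inferred from the lever reaching its down stop.

- **Shuttle:** it stopped firmly; 3 mm more of commanded push gave no movement and the force rose to about 9 N. In the last picture the tab is where home predicts, within about 2–3 pixels.
- **Lever:** the pad took about 6 N until the down stop, where the force rose to 20 N with hardly any travel. The fingertips were then 103.5 mm above the bench, as expected for the tilted pad. In the last picture the pad is back at its starting height.
- **Guard, vial and bench:** nothing in the force readings or pictures suggested the robot touched the guard or the vial. The nearby finished vials looked undisturbed; I did not check the dish and brown vial again at the end.
- **Disagreement:** at the bottom of the press there was also a sideways force of about 6 N. I took this for friction on the tilted pad and did not check it further. It was gone once the tool was lifted.

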